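# Pull the sprung booth sash down with the sash hook until it latches

### The job

Take the sash hook from its rest, put its crook down through the ring at the top of the booth's sash, and pull the sash down with it until it latches shut. The sash is sprung upwards: pull it smoothly, do not wrench it against the stop at the bottom, never let it fly back up, and keep the gripper itself off it. Then unhook and lean the sash hook back in its rest as it was, without disturbing the things around.

Things in the scene. Friction and masses are not known exactly. Their poses are not given: they have to be found in the camera images.
- booth: grey sheet-metal extraction booth, 262 wide x 168 deep x 306 mm high, fixed. Origin: on the bench under the middle of the sash; x to its back, y to its left, z up (robot on its -x side). A lamp head hangs beside it from 330 mm up. Low on its right channel sits a spring latch, set by hand along a slot for the air gap under the sash: where exactly is not reported, so feel for it
- sash: clear window in an aluminium frame, 228 wide x 142 mm high, sliding straight down. Origin: middle of the level steel ring before its top rail (hole up, 22 mm inside, 6 mm wire, front bar centred at x = -14 mm, rail face at x = +25), axes as the booth's; in the booth's frame at x = -34, y = 0, z = 257 to 275 mm at the start. Latched: z somewhere from 160 to 196 mm, it then stays down unaided
- sash_pin (a point): steel pin low on the sash's right end that the latch's sloped bolt snaps over. The pull grows from 2 N at the top to 5 N, is 5 to 8 N for about 15 mm while the pin rides down the bolt's slope, drops by some 2 N at the snap, and 3 mm lower rises steeply: hard stop. Over 15 N is wrenching. Not yet latched, the sash springs back up
- pole: the sash hook, 140 g: flat-sided wooden handle 100 x 18 x 30 mm, 8 mm steel rod, crook. Origin: middle of the handle, gripped there across y from above. Axes level while it leans in its rest: handle and rod rise 35 degrees towards +x. Held so, the crook opens down: throat 16 mm wide at x = 102, inner top at z = 81 mm. It pitches in the fingers under load: grip it hard
- hook_tip (a point): lower end of the crook's downward tip, 8 mm thick, at x = 114, z = 57 mm of the sash hook's frame: 24 mm below the crook's inner top
- rest: wooden rest on the mat, 190 x 60 mm, fixed: heel block with back stop and two cheeks (26 mm apart inside) at its -x end, steel wire fork at x = 71 mm, 10 mm wide inside at its foot, 30 mm at its mouth. Origin: its underside, under the handle's middle; x points ahead as the sash hook does
- rest_seat (a point): where the sash hook's origin lies when it leans in the rest: 60 mm above the rest's origin; lower it in from straight above
- red_jar: bystander: white jar with a red lid, 50 mm across, 55 mm high, origin under its middle
- bush: bystander: steel bush, 38 mm across, 30 mm high, origin under its middle
- black_tape: bystander: roll of black tape lying flat, 92 mm across, 19 mm high, origin under its middle

How it is judged:
By the outcome, as a careful person would: the job done as asked, in the order asked, and still so for the second after the job is handed in, with the robot touching nothing.
It also fails if it takes over 72 s, if anything falls off the work surface, if the arm or the gripper's body presses on something with over 40 N, if the wrist force passes 120 N, or if a joint passes its speed limit or range.

### The arm

A 7-joint arm with a two-finger parallel gripper is mounted at the origin on a cart in front of the work surface, level with it; the furniture and walls round the work are solid. World frame = base frame: x ahead of the robot, y to its left, z up, the work surface at z = 0. Lengths are in m, angles in rad, forces in N, time in s.
With the tool pointing down it reaches from about 0.425 to 0.925 m from the base axis. Payload 6.8 kg.
Tool frame: the origin (TCP) lies midway between the tips of the shut fingers; the grasp point (between the pads) lies robot.grip_point_offset behind it (robot.grip_point_offset is the distance from the TCP to the grasp point, in m); z points along the fingers, y is the line along which they close (so a half turn about z gives the same grasp; the last joint's range is limited). The gripper opens to 88 mm and grips with 3 to 60 N. Pads are 20 mm wide; open, the fingers measure 115 mm over their backs; the gripper's body (75 mm by 178 mm) begins 61 mm behind the grasp point.
Start: joints at [-1.451, 0.477, 0.022, 1.555, -0.011, 1.109, -0.083], TCP at [0.152, 0.658, 0.223] pointing down, gripper open.
Joint ranges: [-2.96, 2.96], [-0.34, 2.1], [-1.41, 1.46], [0.24, 2.44], [-1.37, 4.51], [0.17, 1.92], [-2.96, 2.96]. Speed limits (rad/s): [2.39, 2.39, 3.14, 3.14, 3.14, 3.14, 3.14].

### API

Orientations are given as a unit quaternion [w, x, y, z].
In Python, from bench import get_state, viewer, robot gives the robot as it stands. The module is installed in compiled form; this text tells all that it offers.
- The arm moves only by the tool play_rows, never from a script. Its argument "deltas" is a list of rows, each a list of 3 entries, a list of its own where there are three numbers: the turn, a rotation vector about the tool's x, y, z in degrees, then the shift along the tool's x, y, z in mm, then the closure, from 0 (fully open) to 1 (shut). In form: [[[wx, wy, wz], [dx, dy, dz], jaw], ...]. A call has exactly 10 rows; each row shifts and turns the commanded pose from where the row before left it, along the tool's axes as they then stand; what a row does not reach is not made up. A row lasts 1/8 s, in which the tool goes at most 62.5 mm and 10.7 degrees, less where a joint would pass 70% of its speed; a pose out of reach is approached as far as the arm can. A call with a gripper value outside its range is refused whole. The fingers move at their own pace and stop on an object; the grip force is fixed at half the most. Time passes only in rows, so rows that do not move let the fingers close, or fill a call up. It gives the time, the measured TCP pose, the force, the opening and the grip force at its end, in the units of the state.
- get_state(): the state, without advancing time (a new reading comes with each control period).
- viewer.capture(name): name is "side" or "top" or "wrist"; returns the picture (384x512x3 uint8, blue, green, red); there is no depth.
- viewer.calibration(name): a dict with "mtx" (3x3 intrinsics, pixels), "eye" and "attitude" of the camera in the world. Camera axes: x right, y down, z forward; pixel columns grow to the right and rows downward; lengths in m; the calibration is good to about 2 mm. A picture is of the moment at which its call begins: read the wrist's pose just before it. calibration takes no time and is no camera call; for the wrist camera it gives the pose at the moment of the call.
- robot.close_job(): hands the job in; it is judged then, once.
The state is a dict: "time_s": time; "q": joint angles; "qd": joint speeds; "joint_efforts": joint torques, N m; "tcp_pos": TCP position; "ee_rot": TCP orientation; "contact_force": force on the tool from outside, world axes, zero at the start; "wrist_torque": the same for the moment, N m; "opening": finger opening in m; "finger_force": force on a finger pad.
Only numpy, scipy, OpenCV 4.12 (cv2) and the standard library are available. Lean on these libraries where they do the work, as an engineer would, in place of code of your own. Each camera call takes 0.05 s, during which the arm holds its last target. There are 200 camera calls.

## Working session

There is one attempt and no reset: what is moved stays moved. The work goes in short steps, Python scripts to look and compute and a tool call to move; the robot and the scene stay as the last step left them, time stands still between calls to the robot, and variables do not carry over. Pictures are saved under pics/ and viewed, at most 10 in all, crops included, and the job is handed in when it is done.

Besides the shell and the picture viewer there is one more tool, called after "Request:" as name(argument=value, ...) on one line, values as JSON. play_rows: Moves the arm, as the interface text tells. Its arguments: {"type":"object","properties":{"deltas":{"type":"array","items":{"type":"array"}}},"required":["deltas"]}

```bash
mkdir -p pics
cat > h.py <<'E'
import numpy as np, cv2
from bench import get_state, viewer, robot
from scipy.spatial.transform import Rotation as R
def rot(a):
    a=np.array(a,float)
    return a if a.shape==(3,3) else R.from_quat(a,scalar_first=True).as_matrix()
def ray(c,u,v):
    d=np.linalg.inv(c["mtx"])@[u,v,1.]
    d=rot(c["attitude"])@d
    return np.array(c["eye"]),d/np.linalg.norm(d)
def onz(c,u,v,z):
    o,d=ray(c,u,v); return o+d*(z-o[2])/d[2]
def proj(c,p):
    q=rot(c["attitude"]).T@(np.array(p)-c["eye"]); q=np.array(c["mtx"])@q; return q[:2]/q[2]
def two(c1,p1,c2,p2):
    o1,d1=ray(c1,*p1);o2,d2=ray(c2,*p2)
    A=np.stack([d1,-d2],1);t=np.linalg.lstsq(A,o2-o1,rcond=None)[0]
    a,b=o1+t[0]*d1,o2+t[1]*d2
    return (a+b)/2,np.linalg.norm(a-b)
E
python3 - <<'E'
from h import *
s=get_state(); print(s, robot.grip_point_offset)
for n in("side","top"):
    im=viewer.capture(n); cv2.imwrite(f"pics/{n}0.png",im); cv2.imwrite(f"pics/{n}0b.png",cv2.resize(im,(800,600),interpolation=cv2.INTER_CUBIC))
    c=viewer.calibration(n); print(n,c)
E
```

```text
{'time_s': 0.0, 'q': array([-1.4510804 ,  0.47781761,  0.02235355,  1.55644092, -0.01150243,
        1.10928772, -0.0831235 ]), 'qd': array([-0.00031757,  0.00015082, -0.00092491, -0.00106675, -0.00081382,
        0.00111909,  0.00040184]), 'joint_efforts': array([-6.44967040e-04, -5.82867479e+01,  1.53446373e+00, -2.72603470e+01,
       -5.42514073e-02,  1.71808637e-02,  1.57707937e-04]), 'tcp_pos': array([0.15233634, 0.6569699 , 0.2216747 ]), 'ee_rot': array([-3.37025727e-05,  1.13669274e-01,  9.93518225e-01, -9.11988264e-04]), 'contact_force': array([-1.0873794 ,  0.86505195,  0.83365217]), 'wrist_torque': array([ 0.08102599, -0.0638136 , -0.00785701]), 'finger_force': 0.0, 'opening': 0.08775505971603294} 0.0187
side {'mtx': array([[346.5117337 ,   0.        , 257.05871414],
       [  0.        , 346.5117337 , 195.96579058],
       [  0.        ,   0.        ,   1.        ]]), 'eye': array([ 0.18645738, -0.55980268,  0.7911733 ]), 'attitude': array([-0.4117455 ,  0.88451915, -0.19775105,  0.09479469])}
top {'mtx': array([[493.57506469,   0.        , 254.95958951],
       [  0.        , 493.57506469, 199.48735791],
       [  0.        ,   0.        ,   1.        ]]), 'eye': array([0.40093899, 0.10105391, 1.79645429]), 'attitude': array([-0.02533416,  0.71669758, -0.69674572,  0.01575318])}
```

View pics/side0b.png

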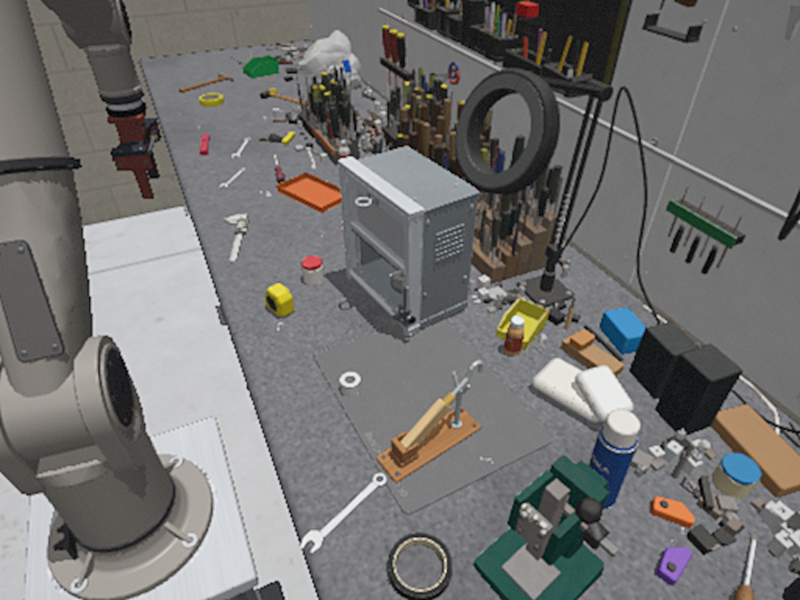

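View pics/top0b.png

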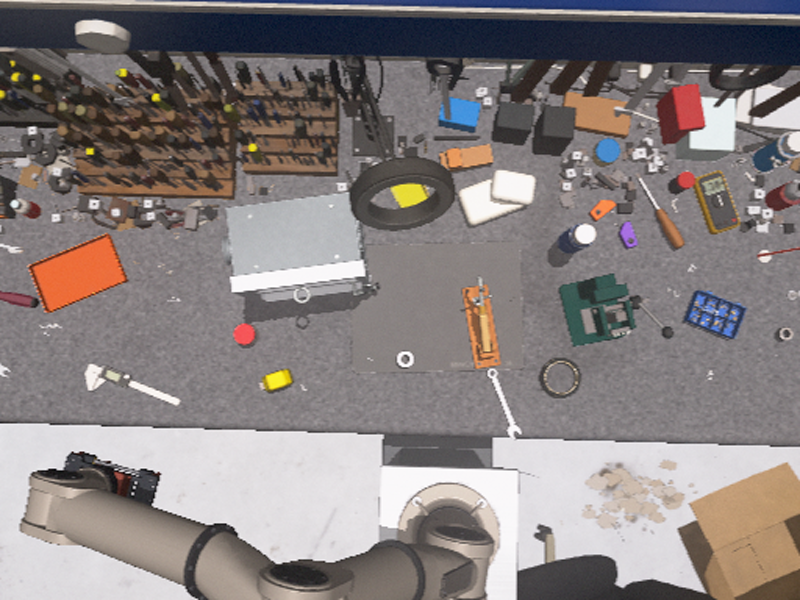

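The side view shows the sash ring at about (232,129), the booth, and the rest with the pole at about (275,275), in native pixels. In the top view the ring is at (193,189), the rest at (308,208), the lid at (156,214) and the bush at (259,230). I'll zoom in to refine these.

Run:
```python
from h import *
t=cv2.imread("pics/top0.png"); s=cv2.imread("pics/side0.png")
def crop(im,x,y,w,h): return cv2.resize(im[y:y+h,x:x+w],(400,300),interpolation=cv2.INTER_CUBIC)
a=np.hstack([crop(t,140,115,120,90),crop(t,268,168,80,60+0)])
b=np.hstack([crop(s,205,85,120,90),crop(s,230,225,100,75)])
cv2.imwrite("pics/comp.png",np.vstack([a,b]))
ct=viewer.calibration("top")
hsv=cv2.cvtColor(t,cv2.COLOR_BGR2HSV)
m=((hsv[...,0]>5)&(hsv[...,0]<22)&(hsv[...,1]>110)&(hsv[...,2]>90)).astype(np.uint8)
m[:, :285]=0;m[:,335:]=0;m[:170]=0;m[245:]=0
pts=np.argwhere(m)[:,::-1].astype(np.float32); r=cv2.minAreaRect(pts); print("rest",r,len(pts))
for p in cv2.boxPoints(r): print(p,onz(ct,*p,0.015))
for nm,uv,z in(("ring",(193.3,189),.31),("lid",(156.3,213.8),.055),("bush",(259,230),.03)): print(nm,onz(ct,*uv,z))
```

```text
rest ((307.6756896972656, 208.55406188964844), (51.95008087158203, 16.27549934387207), 80.53767395019531) 763
[295.3784  184.27028] [ 0.56344731 -0.01794691  0.015     ]
[311.43246 181.59459] [ 0.574753   -0.07572288  0.015     ]
[319.973   232.83784] [ 0.39068444 -0.11043467  0.015     ]
[303.9189  235.51353] [ 0.37943141 -0.05302295  0.015     ]
ring [0.51370777 0.309846   0.31      ]
lid [0.44150045 0.47356612 0.055     ]
bush [0.39463934 0.10891875 0.03      ]
```

View pics/comp.png

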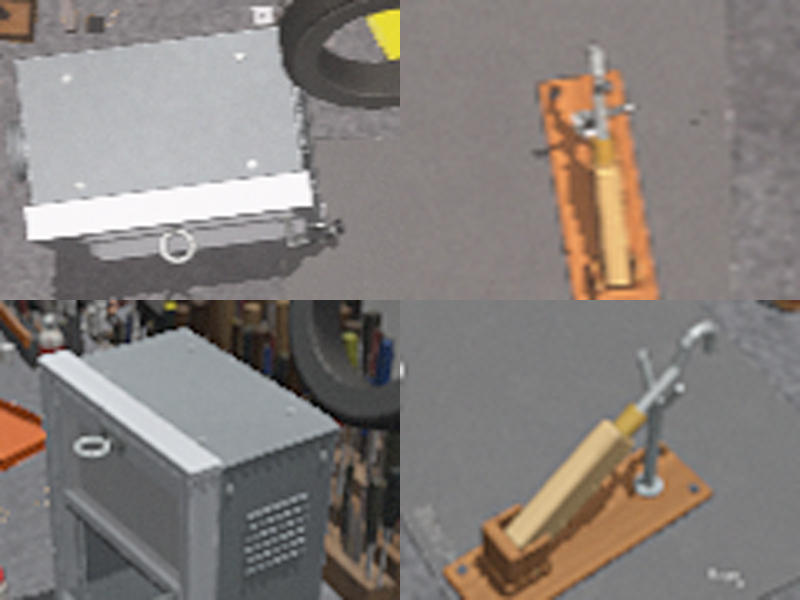

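```bash
cat >> h.py <<'E'
def tgt(tcp=None,yaw=None):
    """print tool-frame shift after the turn, and the turn about tool z, from the measured pose; yaw = world yaw (deg) of tool y minus 90"""
    s=get_state(); M=rot(s["ee_rot"]); p=s["tcp_pos"]
    ya=np.degrees(np.arctan2(M[1,1],M[0,1]))-90
    if yaw is None: yaw=ya
    y=np.radians(yaw+90); Y=np.array([np.cos(y),np.sin(y),0]);Z=np.array([0,0,-1.]);X=np.cross(Y,Z)
    T=np.stack([X,Y,Z],1); rv=np.degrees(R.from_matrix(M.T@T).as_rotvec())
    print("turn",rv.round(2),"shift_mm",(T.T@(np.array(tcp)-p)*1000).round(1) if tcp is not None else "")
    print("t",round(s["time_s"],2),"tcp",p.round(4),"yaw",round(ya,2),"q",s["q"].round(2),"F",s["contact_force"].round(1),"open",round(s["opening"],4))
E
python3 - <<'E'
from h import *
ct,cs=viewer.calibration("top"),viewer.calibration("side")
print("ring",two(ct,(193.1,189.1),cs,(232.6,128.5)))
a=onz(ct,148.4,187,.306);b=onz(ct,233.6,176.5,.306);print("edge",a,b,np.degrees(np.arctan2(b[0]-a[0],a[1]-b[1])))
print("lamp",two(ct,(257,123.5),cs,(324.5,83)))
print("crook",two(ct,(268+.2*(597-400),168+.2*48),cs,(230+.25*308,225+.25*25)))
print("handle lo/hi",onz(ct,268+220*.2,168+.2*283,.04),onz(ct,268+.2*204,168+.2*140,.1))
tgt((.36,.30,.24),10.7)
E
```

```text
ring (array([0.51858405, 0.31463369, 0.27385599]), np.float64(0.005240464708217505))
edge [0.51633255 0.44720704 0.306     ] [0.55541691 0.1893033  0.306     ] 8.617392262971533
lamp (array([0.68973744, 0.1192504 , 0.45740639]), np.float64(0.00543060208027463))
crook (array([ 0.574963  , -0.04889807,  0.14539848]), np.float64(0.00033715018369323487))
handle lo/hi [ 0.41918419 -0.07861471  0.04      ] [ 0.51648135 -0.0593402   0.1       ]
turn [-9.000e-02 -1.000e-02 -2.375e+01] shift_mm [-137.8 -389.4  -18.2]
t 0.1 tcp [0.1523 0.6571 0.2218] yaw -13.05 q [-1.45  0.48  0.02  1.56 -0.01  1.11 -0.08] F [-0.6  0.2  0.5] open 0.088
```

Request:
play_rows(deltas=[[[0,0,-8],[0,0,0],0],[[0,0,-8],[0,0,0],0],[[0,0,-7.7],[0,0,0],0],[[0,0,0],[-20,-55,-3],0],[[0,0,0],[-20,-55,-3],0],[[0,0,0],[-20,-55,-3],0],[[0,0,0],[-20,-55,-3],0],[[0,0,0],[-20,-55,-3],0],[[0,0,0],[-20,-55,-3],0],[[0,0,0],[-20,-55,-3],0]])

```text
time_s: 1.35
tcp_pos: [0.3618, 0.3031, 0.2436]
ee_rot: [-0.0, -0.093, 0.996, -0.0]
contact_force: [0.6, 0.1, 0.7]
opening: 0.0879
finger_force: 0.0
```

Run:
```python
from h import *
tgt((.45,-.07,.27),10.5)
```

```text
turn [ 0.   -0.    0.15] shift_mm [ -18.8 -383.   -26.4]
t 1.35 tcp [0.3618 0.3031 0.2436] yaw 10.65 q [-0.91  0.12  0.09  2.   -0.01  1.02  0.94] F [0.6 0.1 0.7] open 0.0879
```

Request:
play_rows(deltas=[[[0,0,0],[-2,-48,-4],0],[[0,0,0],[-2,-48,-4],0],[[0,0,0],[-2,-48,-4],0],[[0,0,0],[-2,-48,-4],0],[[0,0,0],[-2,-48,-4],0],[[0,0,0],[-2,-48,-4],0],[[0,0,0],[-3,-48,-2],0],[[0,0,0],[-4,-47,0],0],[[0,0,0],[0,0,0],0],[[0,0,0],[0,0,0],0]])

```text
time_s: 2.6
tcp_pos: [0.4502, -0.0672, 0.2693]
ee_rot: [-0.0, -0.093, 0.996, 0.0]
contact_force: [1.0, 0.2, -0.3]
opening: 0.0877
finger_force: 0.0
```

Run:
```python
from h import *
tgt((.466,-.069,.1),10.5)
c=viewer.calibration("wrist"); im=viewer.capture("wrist"); cv2.imwrite("pics/w1.png",im)
print(c)
```

```text
turn [ 0.03 -0.05  0.15] shift_mm [-15.2  -4.6 169.3]
t 2.6 tcp [ 0.4502 -0.0672  0.2693] yaw 10.65 q [-0.46  0.05  0.5   2.02 -0.03  1.08  1.8 ] F [ 1.   0.2 -0.3] open 0.0877
{'mtx': array([[272.71281212,   0.        , 256.0218195 ],
       [  0.        , 272.71281212, 181.97356565],
       [  0.        ,   0.        ,   1.        ]]), 'eye': array([ 0.37457378, -0.08036628,  0.432136  ]), 'attitude': array([0.09020971, 0.63201701, 0.76200315, 0.10848001])}
```

View pics/w1.png

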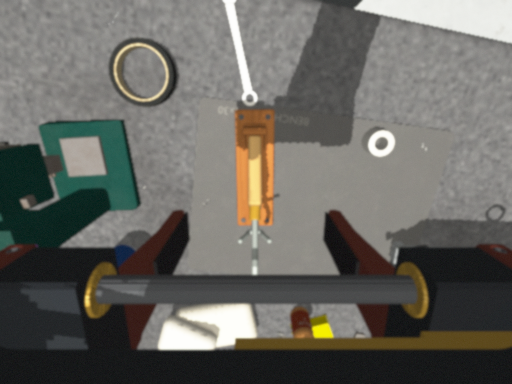

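The wrist view shows the handle running down from (255,137), with the ferrule at about (254,207) and the rest plate between columns 236 and 274.

Run:
```python
from h import *
c=viewer.calibration("wrist"); im=cv2.imread("pics/w1.png")
hsv=cv2.cvtColor(im,cv2.COLOR_BGR2HSV)
for v in (134,138,150,170,190,200,206,210,214): print(v,[tuple(int(k) for k in hsv[v,u]) for u in (242,255,258)], end=" ")
m=((hsv[...,0]>14)&(hsv[...,0]<28)&(hsv[...,1]>60)&(hsv[...,1]<165)&(hsv[...,2]>150)).astype(np.uint8);m[:100]=0;m[235:]=0;m[:,:240]=0;m[:,275:]=0
v=np.argwhere(m);print(len(v),v.min(0),v.max(0))
for r in range(v[:,0].min(),v[:,0].max()+1,8):
    x=v[v[:,0]==r,1]; print(r,x.min(),x.max())
m2=((hsv[...,0]>3)&(hsv[...,0]<28)&(hsv[...,1]>100)&(hsv[...,2]>60)).astype(np.uint8);m2[:100]=0;m2[232:]=0;m2[:,:225]=0;m2[:,290:]=0
m2=cv2.morphologyEx(m2,cv2.MORPH_OPEN,np.ones((3,3)))
p=np.argwhere(m2)[:,::-1].astype(np.float32); r=cv2.minAreaRect(p);print(r)
P=[onz(c,*q,.012) for q in cv2.boxPoints(r)];print(np.round(P,4),np.mean(P,0))
lo=onz(c,255,v[:,0].min(),.0436);hi=onz(c,254,v[:,0].max(),.101);print(lo,hi,np.degrees(np.arctan2(hi[1]-lo[1],hi[0]-lo[0])))
```

```text
134 [(14, 170, 123), (14, 167, 128), (14, 167, 127)] 138 [(13, 168, 126), (18, 134, 177), (18, 134, 173)] 150 [(14, 174, 220), (18, 130, 180), (18, 134, 173)] 170 [(14, 168, 231), (23, 115, 250), (22, 121, 245)] 190 [(14, 170, 225), (23, 115, 250), (22, 118, 246)] 200 [(14, 168, 224), (23, 114, 250), (23, 117, 248)] 206 [(14, 170, 224), (21, 171, 229), (19, 166, 214)] 210 [(14, 170, 225), (21, 187, 231), (20, 188, 206)] 214 [(14, 168, 225), (21, 185, 231), (20, 188, 202)] 1027 [136 247] [221 271]
136 251 255
144 249 260
152 248 260
160 248 269
168 248 261
176 247 261
184 248 261
192 247 262
200 247 262
208 260 260Traceback (most recent call last):
  File "<stdin>", line 8, in <module>
    return umr_minimum(a, axis, None, out, keepdims, initial, where)
ValueError: zero-size array to reduction operation minimum which has no identity
```

Run:
```python
from h import *
c=viewer.calibration("wrist")
lo=onz(c,255,137,.0436);hi=onz(c,255,205,.101);y=np.arctan2(hi[1]-lo[1],hi[0]-lo[0]);print(lo,hi,np.hypot(*(hi-lo)[:2]),np.degrees(y))
d=np.array([np.cos(y),np.sin(y),0]);print("origin",lo+.0496*d,hi-.0324*d)
a=onz(c,255,108,.012);b=onz(c,255,226,.012);print(a,b,np.linalg.norm(a-b),np.degrees(np.arctan2(*(b-a)[1::-1])),(a+b)/2)
```

```text
[ 0.42084037 -0.07279758  0.0436    ] [ 0.50011422 -0.05763567  0.101     ] 0.08071076431161446 10.827627808924092
origin [ 0.46955733 -0.06347998  0.0436    ] [ 0.46829105 -0.06372217  0.101     ]
[ 0.382481  -0.0801494  0.012    ] [ 0.5709465  -0.04464573  0.012     ] 0.19178048889902324 10.66851331571145 [ 0.47671375 -0.06239756  0.012     ]
```

Request:
play_rows(deltas=[[[0,0,0],[-19,0,20],0],[[0,0,0],[0,0,40],0],[[0,0,0],[0,0,40],0],[[0,0,0],[0,0,40],0],[[0,0,0],[0,0,40],0],[[0,0,0],[0,0,30],0],[[0,0,0],[0,0,18],0],[[0,0,0],[0,0,0],0],[[0,0,0],[0,0,0],0],[[0,0,0],[0,0,0],0]])

```text
time_s: 3.9
tcp_pos: [0.4699, -0.0639, 0.0425]
ee_rot: [0.001, -0.093, 0.996, 0.0]
contact_force: [-0.2, -0.5, 0.3]
opening: 0.0875
finger_force: 0.0
```

Run:
```python
from h import *
tgt((.469,-.0636,.0413),10.7)
```

```text
turn [ 0.01  0.1  -0.02] shift_mm [0.9 0.5 1.2]
t 3.9 tcp [ 0.4699 -0.0639  0.0425] yaw 10.68 q [-0.31  0.45  0.39  2.19 -0.32  0.55  2.07] F [-0.2 -0.5  0.3] open 0.0875
```

Request:
play_rows(deltas=[[[0,0,0],[0,0,1],0.3],[[0,0,0],[0,0,0],0.6],[[0,0,0],[0,0,0],1],[[0,0,0],[0,0,0],1],[[0,0,0],[0,0,0],1],[[0,0,0],[0,0,0],1],[[0,0,0],[0,0,0],1],[[0,0,0],[0,0,0],1],[[0,0,0],[0,0,0],1],[[0,0,0],[0,0,0],1]])

```text
time_s: 5.15
tcp_pos: [0.4692, -0.0644, 0.0406]
ee_rot: [-0.0, -0.093, 0.996, -0.0]
contact_force: [-0.1, -1.7, 0.3]
opening: 0.018
finger_force: 30.0
```

Run:
```python
from h import *
tgt()
```

```text
turn [-0.   -0.01 -0.  ] shift_mm 
t 5.15 tcp [ 0.4692 -0.0644  0.0406] yaw 10.64 q [-0.31  0.45  0.39  2.19 -0.32  0.55  2.07] F [-0.1 -1.7  0.3] open 0.018
```

Request:
play_rows(deltas=[[[0,0,0],[0,0,-4],1],[[0,0,0],[0,0,-8],1],[[0,0,0],[0,0,-15],1],[[0,0,0],[0,0,-22],1],[[0,0,0],[0,0,-28],1],[[0,0,0],[0,0,-30],1],[[0,0,0],[0,0,-30],1],[[0,0,0],[0,0,-28],1],[[0,0,0],[0,0,-18],1],[[0,0,0],[0,0,-7],1]])

```text
time_s: 6.4
tcp_pos: [0.4696, -0.0644, 0.2323]
ee_rot: [0.001, -0.093, 0.996, 0.0]
contact_force: [-0.4, 0.5, -1.1]
opening: 0.0182
finger_force: 30.0
```

Run:
```python
from h import *
u=np.array([np.cos(np.radians(8.6)),np.sin(np.radians(8.6)),0])
o=np.array([.5186,.3146,0])-.175*u; o[2]=.232; print(o)
tgt(o,8.6)
```

```text
[0.34556763 0.28843131 0.232     ]
turn [0.02 0.15 2.04] shift_mm [6.990e+01 3.674e+02 3.000e-01]
t 6.4 tcp [ 0.4696 -0.0644  0.2323] yaw 10.64 q [-0.47  0.13  0.53  2.04 -0.08  0.99  1.85] F [-0.4  0.5 -1.1] open 0.0182
```

Request:
play_rows(deltas=[[[0,0,2],[0,0,0],1],[[0,0,0],[8,20,0],1],[[0,0,0],[12,40,0],1],[[0,0,0],[12,50,0],1],[[0,0,0],[12,52,0],1],[[0,0,0],[10,52,0],1],[[0,0,0],[8,50,0],1],[[0,0,0],[5,48,0],1],[[0,0,0],[3,38,0],1],[[0,0,0],[0,17,0],1]])

```text
time_s: 7.65
tcp_pos: [0.3438, 0.2894, 0.2298]
ee_rot: [-0.001, -0.076, 0.997, -0.001]
contact_force: [0.1, 0.6, -1.5]
opening: 0.0178
finger_force: 30.0
```

Run:
```python
from h import *
tgt()
t=viewer.capture("top"); s=viewer.capture("side"); cv2.imwrite("pics/t1.png",t);cv2.imwrite("pics/s1.png",s)
def crop(im,x,y,w,h): return cv2.resize(im[y:y+h,x:x+w],(400,600),interpolation=cv2.INTER_CUBIC)
cv2.imwrite("pics/comp1.png",np.hstack([crop(t,165,160,60,90),crop(s,195,110,60,90)]))
```

```text
turn [-0.06 -0.08 -0.  ] shift_mm 
t 7.65 tcp [0.3438 0.2894 0.2298] yaw 8.75 q [-0.97  0.09  0.14  2.07 -0.01  0.99  0.9 ] F [ 0.1  0.6 -1.5] open 0.0178
```

View pics/comp1.png

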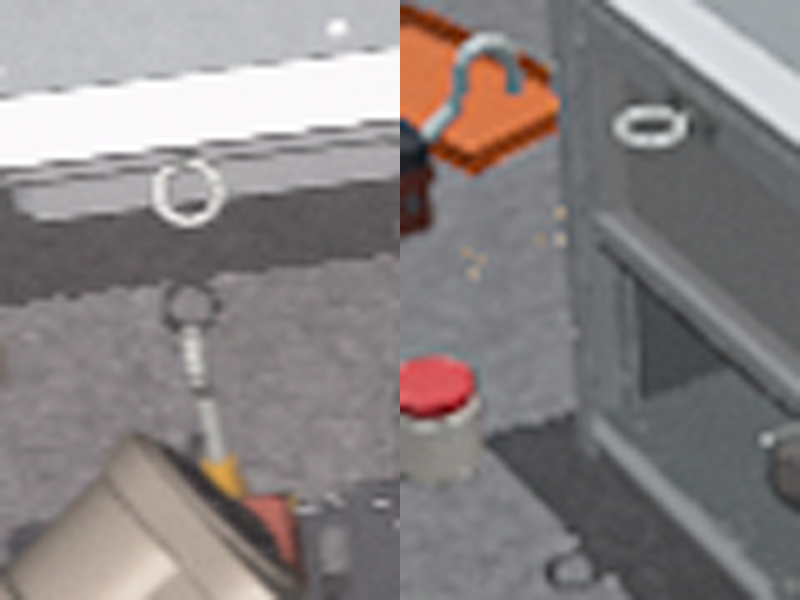

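Run:
```python
from h import *
ct,cs=viewer.calibration("top"),viewer.calibration("side")
s=get_state(); y=np.radians(8.75);u=np.array([np.cos(y),np.sin(y),0])
o=s["tcp_pos"]+[0,0,.0187]; fk=o+.114*u+[0,0,.057]
tip,e=two(ct,(193.6,210),cs,(212.3,123.9)); ring,e2=two(ct,(193.2,188.8),cs,(232.8,129.0))
print("tip",tip,e,"fk",fk,proj(ct,fk),proj(cs,fk)); print("ring",ring,e2)
d=ring-tip; v=np.array([-u[1],u[0],0]); print("along,lat,z",d@u*1000,d@v*1000,d[2]*1000); d=ring-fk; print("fk",d@u*1000,d@v*1000,d[2]*1000)
```

```text
tip [0.45312966 0.30597885 0.3082958 ] 0.0060177622946165224 fk [0.45712371 0.30605128 0.30566106] [194.07790936 207.77595269] [212.62468896 124.4828948 ]
ring [0.51944416 0.31470969 0.27193491] 0.0047576276006311155
along,lat,z 66.8708625533602 -1.4587526031862412 -36.36089672531811
fk 62.91228630551017 -0.9227541770134694 -33.72615109336768
```

Request:
play_rows(deltas=[[[0,0,0],[-6,-1,0],1],[[0,0,0],[-12,0,0],1],[[0,0,0],[-14,0,0],1],[[0,0,0],[-14,0,0],1],[[0,0,0],[-10,0,3],1],[[0,0,0],[-6,0,6],1],[[0,0,0],[0,0,6],1],[[0,0,0],[0,0,3],1],[[0,0,0],[0,0,0],1],[[0,0,0],[0,0,0],1]])

```text
time_s: 9.0
tcp_pos: [0.4062, 0.2965, 0.2129]
ee_rot: [0.0, -0.076, 0.997, 0.0]
contact_force: [0.3, 0.6, -1.5]
opening: 0.018
finger_force: 30.0
```

Run:
```python
from h import *
tgt()
t=viewer.capture("top"); s=viewer.capture("side"); cv2.imwrite("pics/t2.png",t);cv2.imwrite("pics/s2.png",s)
def crop(im,x,y,w,h): return cv2.resize(im[y:y+h,x:x+w],(400,600),interpolation=cv2.INTER_CUBIC)
cv2.imwrite("pics/comp2.png",np.hstack([crop(t,178,168,32,48),crop(s,215,100,32,48)]))
ct,cs=viewer.calibration("top"),viewer.calibration("side")
st=get_state(); y=np.radians(8.75);u=np.array([np.cos(y),np.sin(y),0])
o=st["tcp_pos"]+[0,0,.0187]; fk=o+.114*u+[0,0,.057]; print(fk,proj(ct,fk),proj(cs,fk))
```

```text
turn [ 0.02  0.01 -0.  ] shift_mm 
t 9.0 tcp [0.4062 0.2965 0.2129] yaw 8.66 q [-0.91  0.2   0.17  1.98 -0.04  0.96  1.01] F [ 0.3  0.6 -1.5] open 0.018
[0.51901893 0.31378854 0.28863473] [193.03704353 187.79329864] [231.76583062 124.24627548]
```

View pics/comp2.png

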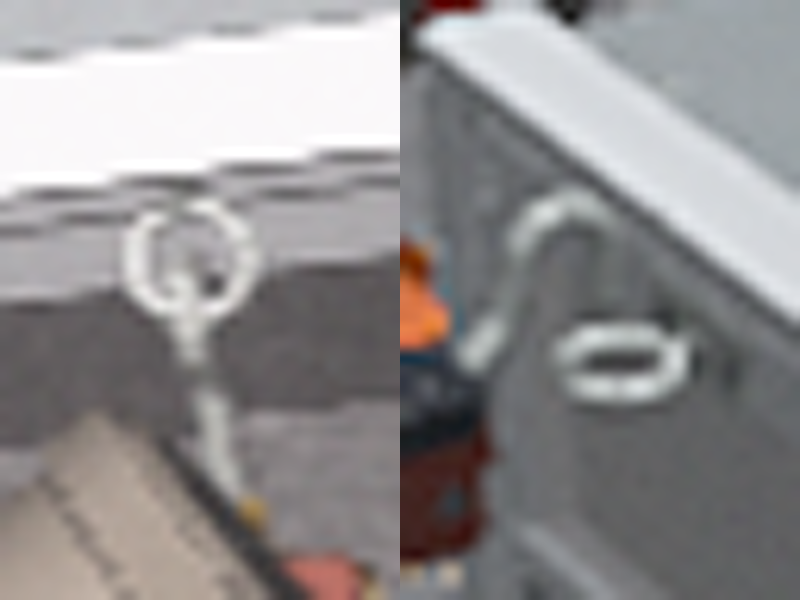

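Run:
```python
from h import *
def crop(im,x,y,w,h): return cv2.resize(im[y:y+h,x:x+w],(400,600),interpolation=cv2.INTER_CUBIC)
o=[]
for n,x,y in(("t",178,168),("s",215,100)):
    a=cv2.imread(f"pics/{n}2.png");b=cv2.imread(f"pics/{n}1.png" if n=="s" else "pics/top0.png")
    o.append(np.clip(crop(cv2.absdiff(a,b),x,y,32,48).astype(int)*4,0,255).astype(np.uint8))
im=np.hstack(o)
cv2.ellipse(im,(190,258),(58,58),0,0,360,(0,255,0),1); cv2.ellipse(im,(622,360),(57,30),0,0,360,(0,255,0),1)
cv2.imwrite("pics/diff.png",im)
```

```text
(no output)
```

View pics/diff.png

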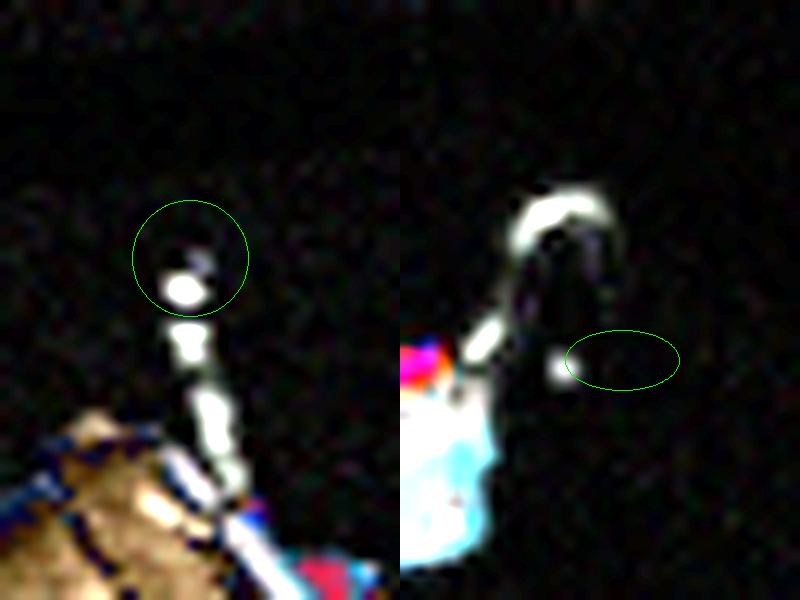

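In the difference image the crook tip ends near (203,250) in the top half, inside the ring circle centred at (190,258). In the side half it ends near (608,312), just above the ring. It is about 3 mm right of centre, so I'll shift left 3 mm and lower gently.

Request:
play_rows(deltas=[[[0,0,0],[0,3,0],1],[[0,0,0],[0,0,3],1],[[0,0,0],[0,0,3],1],[[0,0,0],[0,0,3],1],[[0,0,0],[0,0,3],1],[[0,0,0],[0,0,3],1],[[0,0,0],[0,0,3],1],[[0,0,0],[0,0,3],1],[[0,0,0],[0,0,3],1],[[0,0,0],[0,0,0],1]])

```text
time_s: 10.35
tcp_pos: [0.4057, 0.2992, 0.1884]
ee_rot: [-0.0, -0.075, 0.997, -0.0]
contact_force: [0.6, 0.5, -1.5]
opening: 0.0181
finger_force: 30.0
```

Run:
```python
from h import *
tgt()
F=[]
print(get_state()["wrist_torque"])
t=viewer.capture("top"); s=viewer.capture("side"); cv2.imwrite("pics/t3.png",t);cv2.imwrite("pics/s3.png",s)
def crop(im,x,y,w,h): return cv2.resize(im[y:y+h,x:x+w],(400,600),interpolation=cv2.INTER_CUBIC)
cv2.imwrite("pics/comp3.png",np.hstack([crop(t,178,168,32,48),crop(s,215,100,32,48)]))
```

```text
turn [-0.02 -0.03 -0.  ] shift_mm 
t 10.35 tcp [0.4057 0.2992 0.1884] yaw 8.65 q [-0.91  0.24  0.17  2.   -0.05  0.91  1.01] F [ 0.6  0.5 -1.5] open 0.0181
[-0.00744857  0.0142098  -0.05884136]
```

View pics/comp3.png

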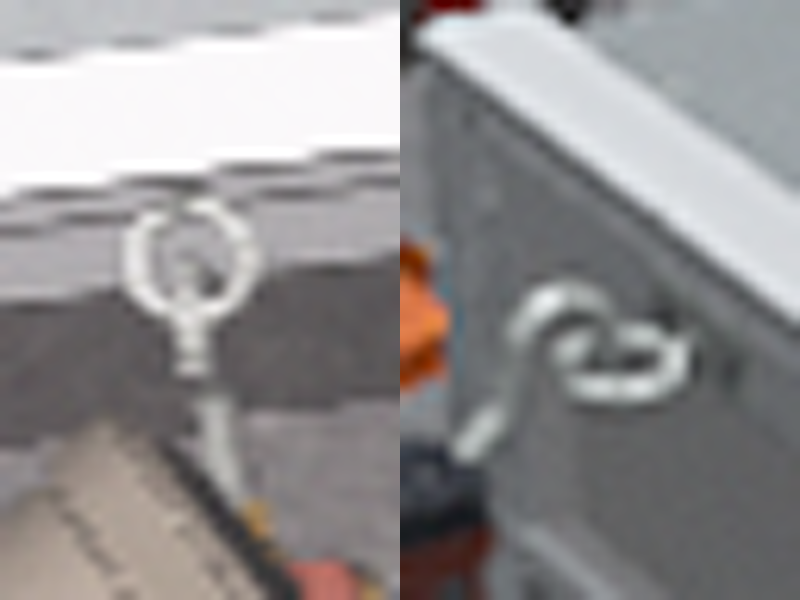

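The tip is down inside the ring, with no contact force. I'll seat the crook and start pulling smoothly.

Request:
play_rows(deltas=[[[0,0,0],[0,0,3],1],[[0,0,0],[0,0,3],1],[[0,0,0],[0,0,2],1],[[0,0,0],[0,0,2],1],[[0,0,0],[0,0,2],1],[[0,0,0],[0,0,2],1],[[0,0,0],[0,0,2],1],[[0,0,0],[0,0,2],1],[[0,0,0],[0,0,2],1],[[0,0,0],[0,0,1],1]])

```text
time_s: 11.7
tcp_pos: [0.4061, 0.2994, 0.1677]
ee_rot: [0.0, -0.075, 0.997, 0.0]
contact_force: [0.3, -1.0, 0.8]
opening: 0.0177
finger_force: 30.0
```

```bash
cat >> h.py <<'E'
def look():
    s=get_state(); print("t",round(s["time_s"],2),"tcp",s["tcp_pos"].round(4),"F",s["contact_force"].round(2),"T",s["wrist_torque"].round(3),"fk ring z",round(s["tcp_pos"][2]+.0187+.081-.003,4))
E
python3 -c "
from h import *
look()"
```

```text
t 11.7 tcp [0.4061 0.2994 0.1677] F [ 0.34 -0.97  0.78] T [ 0.019 -0.257 -0.004] fk ring z 0.2644
```

Request:
play_rows(deltas=[[[0,0,0],[0,0,3],1],[[0,0,0],[0,0,4],1],[[0,0,0],[0,0,5],1],[[0,0,0],[0,0,5],1],[[0,0,0],[0,0,5],1],[[0,0,0],[0,0,5],1],[[0,0,0],[0,0,5],1],[[0,0,0],[0,0,5],1],[[0,0,0],[0,0,4],1],[[0,0,0],[0,0,2],1]])

```text
time_s: 12.95
tcp_pos: [0.406, 0.2994, 0.1245]
ee_rot: [0.0, -0.075, 0.997, 0.0]
contact_force: [2.3, 1.2, 2.7]
opening: 0.0177
finger_force: 30.0
```

```bash
python3 -c "
from h import *
look()
s=viewer.capture('side');cv2.imwrite('pics/s4.png',s);t=viewer.capture('top');cv2.imwrite('pics/t4.png',t)
def crop(im,x,y,w,h): return cv2.resize(im[y:y+h,x:x+w],(400,600),interpolation=cv2.INTER_CUBIC)
cv2.imwrite('pics/comp4.png',np.hstack([crop(t,175,165,40,60),crop(s,205,115,40,60)]))
"
```

```text
t 12.95 tcp [0.406  0.2994 0.1245] F [2.32 1.25 2.74] T [ 0.122 -0.453 -0.022] fk ring z 0.2212
```

View pics/comp4.png

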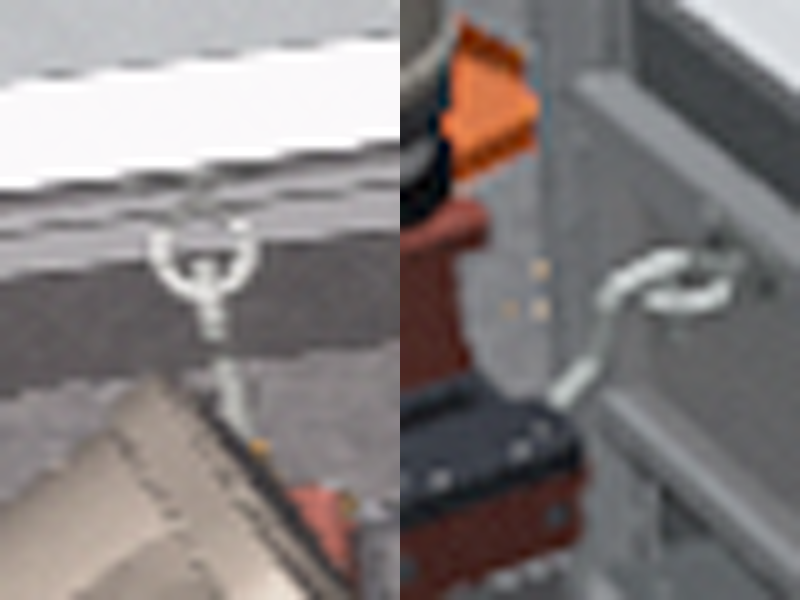

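The ring is now hooked and has moved down, centred at about (195.5,190) in the top view and (234,143.5) in the side view.

```bash
python3 -c "
from h import *
ct,cs=viewer.calibration('top'),viewer.calibration('side')
for z in (.274,.26,.23,.22,.21): print(z,proj(cs,(.519,.3147,z)).round(1),proj(ct,(.519,.3147,z)).round(1))
print(two(ct,(195.3,190),cs,(234,143.5)))
"
```

```text
0.274 [231.9 128.5] [193.4 188.2]
0.26 [232.  132.6] [194.  188.5]
0.23 [232.4 141.1] [195.3 189.3]
0.22 [232.6 143.9] [195.7 189.5]
0.21 [232.7 146.6] [196.1 189.8]
(array([0.52042195, 0.3147449 , 0.22079736]), np.float64(0.006354364096874162))
```

Request:
play_rows(deltas=[[[0,0,0],[-1,0,1],1],[[0,0,0],[-1,0,1],1],[[0,0,0],[0,0,1],1],[[0,0,0],[0,0,1],1],[[0,0,0],[0,0,1],1],[[0,0,0],[0,0,1],1],[[0,0,0],[0,0,0],1],[[0,0,0],[0,0,0],1],[[0,0,0],[0,0,0],1],[[0,0,0],[0,0,0],1]])

```text
time_s: 14.3
tcp_pos: [0.4078, 0.2995, 0.1186]
ee_rot: [-0.0, -0.075, 0.997, -0.0]
contact_force: [-0.4, -0.4, 0.3]
opening: 0.0181
finger_force: 30.0
```

```bash
python3 -c "
from h import *
look()"
```

```text
t 14.3 tcp [0.4078 0.2995 0.1186] F [-0.37 -0.39  0.26] T [ 0.05  -0.02  -0.008] fk ring z 0.2153
```

```bash
python3 -c "
from h import *
for i in range(4):
    look(); s=viewer.capture('side')
cv2.imwrite('pics/s5.png',s)
a=cv2.imread('pics/s4.png').astype(float)
# vertical shift of ring area between s4 and s5
g=lambda i:cv2.cvtColor(i.astype(np.uint8),cv2.COLOR_BGR2GRAY)
T=g(a)[138:150,226:246]
r=cv2.matchTemplate(g(s)[125:165,222:250],T,cv2.TM_CCOEFF_NORMED); _,v,_,l=cv2.minMaxLoc(r); print('ring moved px',l[0]+222-226,l[1]+125-138,v)
"
```

```text
t 14.3 tcp [0.4078 0.2995 0.1186] F [-0.37 -0.39  0.26] T [ 0.05  -0.02  -0.008] fk ring z 0.2153
t 14.35 tcp [0.4078 0.2995 0.1186] F [-0.26  0.1   0.62] T [ 0.129 -0.002  0.016] fk ring z 0.2153
t 14.4 tcp [0.4078 0.2995 0.1186] F [-0.43  1.01  0.75] T [ 0.082 -0.05   0.075] fk ring z 0.2153
t 14.45 tcp [0.4078 0.2996 0.1186] F [-0.61 -0.15  0.41] T [ 0.076 -0.015  0.039] fk ring z 0.2153
ring moved px 0 2 0.9040887951850891
```

Request:
play_rows(deltas=[[[0,0,0],[0,0,1],1],[[0,0,0],[0,0,1],1],[[0,0,0],[0,0,1],1],[[0,0,0],[0,0,1],1],[[0,0,0],[0,0,1],1],[[0,0,0],[0,0,1],1],[[0,0,0],[0,0,1],1],[[0,0,0],[0,0,1],1],[[0,0,0],[0,0,1],1],[[0,0,0],[0,0,1],1]])

```text
time_s: 15.75
tcp_pos: [0.4079, 0.2996, 0.1086]
ee_rot: [0.0, -0.075, 0.997, 0.0]
contact_force: [-0.4, -0.7, 2.3]
opening: 0.0177
finger_force: 30.0
```

```bash
python3 -c "
from h import *
look()"
```

```text
t 15.75 tcp [0.4079 0.2996 0.1086] F [-0.41 -0.72  2.31] T [ 0.06  -0.297 -0.032] fk ring z 0.2053
```

Request:
play_rows(deltas=[[[0,0,0],[0,0,0.7],1],[[0,0,0],[0,0,0.7],1],[[0,0,0],[0,0,0.7],1],[[0,0,0],[0,0,0.7],1],[[0,0,0],[0,0,0.7],1],[[0,0,0],[0,0,0.7],1],[[0,0,0],[0,0,0.7],1],[[0,0,0],[0,0,0.7],1],[[0,0,0],[0,0,0.7],1],[[0,0,0],[0,0,0.7],1]])

```text
time_s: 17.0
tcp_pos: [0.4079, 0.2996, 0.1016]
ee_rot: [0.0, -0.075, 0.997, 0.0]
contact_force: [0.3, -0.6, 2.0]
opening: 0.0179
finger_force: 30.0
```

```bash
python3 -c "
from h import *
look()"
```

```text
t 17.0 tcp [0.4079 0.2996 0.1016] F [ 0.31 -0.59  1.95] T [ 0.072 -0.344 -0.012] fk ring z 0.1983
```

Request:
play_rows(deltas=[[[0,0,0],[0,0,1],1],[[0,0,0],[0,0,1],1],[[0,0,0],[0,0,1],1],[[0,0,0],[0,0,1],1],[[0,0,0],[0,0,1],1],[[0,0,0],[0,0,1],1],[[0,0,0],[0,0,1],1],[[0,0,0],[0,0,1],1],[[0,0,0],[0,0,1],1],[[0,0,0],[0,0,1],1]])

```text
time_s: 18.25
tcp_pos: [0.4079, 0.2996, 0.0916]
ee_rot: [0.0, -0.075, 0.997, 0.0]
contact_force: [0.1, -0.5, 2.8]
opening: 0.0179
finger_force: 30.0
```

```bash
python3 -c "
from h import *
look()"
```

```text
t 18.25 tcp [0.4079 0.2996 0.0916] F [ 0.07 -0.47  2.79] T [ 0.022 -0.439 -0.026] fk ring z 0.1883
```

Request:
play_rows(deltas=[[[0,0,0],[0,0,0.6],1],[[0,0,0],[0,0,0.6],1],[[0,0,0],[0,0,0.6],1],[[0,0,0],[0,0,0.6],1],[[0,0,0],[0,0,0.6],1],[[0,0,0],[0,0,0.6],1],[[0,0,0],[0,0,0.6],1],[[0,0,0],[0,0,0.6],1],[[0,0,0],[0,0,0.6],1],[[0,0,0],[0,0,0.6],1]])

```text
time_s: 19.5
tcp_pos: [0.4085, 0.2997, 0.0858]
ee_rot: [0.001, -0.075, 0.997, 0.0]
contact_force: [4.2, -0.3, 3.8]
opening: 0.0179
finger_force: 30.0
```

```bash
python3 -c "
from h import *
look()"
```

```text
t 19.5 tcp [0.4085 0.2997 0.0858] F [ 4.2  -0.26  3.83] T [ 0.056 -1.13  -0.114] fk ring z 0.1825
```

Request:
play_rows(deltas=[[[0,0,0],[-0.5,0,0],1],[[0,0,0],[-0.5,0,0],1],[[0,0,0],[-0.5,0,0],1],[[0,0,0],[-0.5,0,0.3],1],[[0,0,0],[0,0,0.3],1],[[0,0,0],[0,0,0.3],1],[[0,0,0],[0,0,0.3],1],[[0,0,0],[0,0,0.3],1],[[0,0,0],[0,0,0.3],1],[[0,0,0],[0,0,0.3],1]])

```text
time_s: 20.75
tcp_pos: [0.4099, 0.2999, 0.0836]
ee_rot: [0.0, -0.075, 0.997, 0.0]
contact_force: [-1.8, -1.7, 3.9]
opening: 0.018
finger_force: 30.0
```

```bash
python3 -c "
from h import *
look()
s=viewer.capture('side');t=viewer.capture('top');cv2.imwrite('pics/s6.png',s);cv2.imwrite('pics/t6.png',t)
look()
def crop(im,x,y,w,h): return cv2.resize(im[y:y+h,x:x+w],(400,600),interpolation=cv2.INTER_CUBIC)
cv2.imwrite('pics/comp6.png',np.hstack([crop(t,175,165,40,60),crop(s,205,125,40,60)]))
"
```

```text
t 20.75 tcp [0.4099 0.2999 0.0836] F [-1.81 -1.69  3.86] T [-0.042 -0.246 -0.074] fk ring z 0.1803
t 20.85 tcp [0.4098 0.2999 0.0836] F [-0.88 -1.23  4.13] T [-0.088 -0.142 -0.101] fk ring z 0.1803
```

View pics/comp6.png

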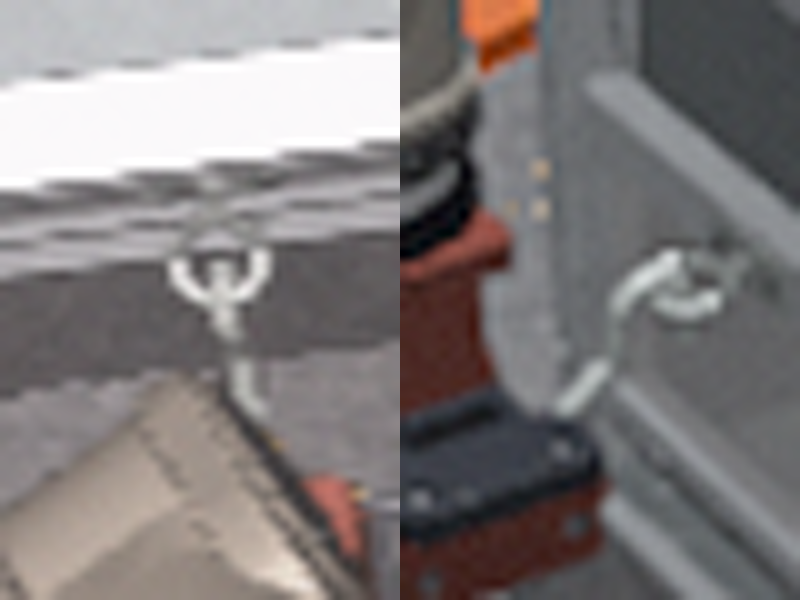

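The top view shows the crook in the ring at (222,280). In the side view the ring is near (234.5,153) native, so z is about 0.187, and the pole has pitched up roughly 3° in the fingers. I'll continue the pull while tilting to compensate.

Request:
play_rows(deltas=[[[0,0.3,0],[0.4,0,0],1],[[0,0.3,0],[0.4,0,0],1],[[0,0.3,0],[0.4,0,0],1],[[0,0.3,0],[0.4,0,0],1],[[0,0.3,0],[0.4,0,0],1],[[0,0.3,0],[0.4,0,0],1],[[0,0.3,0],[0.4,0,0],1],[[0,0.3,0],[0.4,0,0],1],[[0,0.3,0],[0.4,0,0],1],[[0,0.3,0],[0.4,0,0],1]])

```text
time_s: 22.1
tcp_pos: [0.406, 0.2993, 0.0837]
ee_rot: [-0.026, -0.075, 0.997, -0.002]
contact_force: [-0.7, -0.8, 4.4]
opening: 0.0179
finger_force: 30.0
```

```bash
cat >> h.py <<'E'
def ringpx(img,ref="pics/s6.png"):
    g=lambda i:cv2.cvtColor(i,cv2.COLOR_BGR2GRAY)
    a=g(cv2.imread(ref)); T=cv2.resize(a[147:158,228:241],None,fx=4,fy=4,interpolation=cv2.INTER_CUBIC)
    r=cv2.matchTemplate(cv2.resize(g(img)[115:190,220:250],None,fx=4,fy=4,interpolation=cv2.INTER_CUBIC),T,cv2.TM_CCOEFF_NORMED); _,v,_,l=cv2.minMaxLoc(r)
    return l[0]/4+220-228,l[1]/4+115-147,round(v,2)
E
python3 -c "
from h import *
look(); s=viewer.capture('side'); cv2.imwrite('pics/s7.png',s); look()
for n in (3,4,5,6,7): print(n,ringpx(cv2.imread(f'pics/s{n}.png')))"
```

```text
t 22.1 tcp [0.406  0.2993 0.0837] F [-0.66 -0.83  4.36] T [-0.075 -0.454 -0.184] fk ring z 0.1804
t 22.15 tcp [0.406  0.2993 0.0837] F [-0.04 -1.12  4.18] T [-0.022 -0.468 -0.044] fk ring z 0.1804
3 (-4.0, -28.0, 0.54)
4 (-0.5, -10.25, 0.89)
5 (-0.25, -8.75, 0.92)
6 (0.0, 0.0, 1.0)
7 (-0.25, 0.75, 0.95)
```

Request:
play_rows(deltas=[[[0,0.2,0],[0.3,0,0.2],1],[[0,0.2,0],[0.3,0,0.2],1],[[0,0.2,0],[0.3,0,0.2],1],[[0,0.2,0],[0.3,0,0.2],1],[[0,0.2,0],[0.3,0,0.2],1],[[0,0.2,0],[0.3,0,0.2],1],[[0,0.2,0],[0.3,0,0.2],1],[[0,0.2,0],[0.3,0,0.2],1],[[0,0.2,0],[0.3,0,0.2],1],[[0,0.2,0],[0.3,0,0.2],1]])

```text
time_s: 23.4
tcp_pos: [0.4027, 0.2988, 0.0818]
ee_rot: [-0.044, -0.075, 0.996, -0.003]
contact_force: [-0.3, -1.0, 3.8]
opening: 0.0179
finger_force: 30.0
```

```bash
python3 -c "
from h import *
look(); s=viewer.capture('side'); cv2.imwrite('pics/s8.png',s); look()
print(ringpx(s))"
```

```text
t 23.4 tcp [0.4027 0.2988 0.0818] F [-0.32 -0.95  3.78] T [-0.057 -0.452 -0.061] fk ring z 0.1785
t 23.45 tcp [0.4026 0.2988 0.0817] F [-0.07  0.11  2.86] T [-0.019 -0.437 -0.06 ] fk ring z 0.1784
(0.0, 2.0, 0.97)
```

Request:
play_rows(deltas=[[[0,0,0],[0,0,0.3],1],[[0,0,0],[0,0,0.3],1],[[0,0,0],[0,0,0.3],1],[[0,0,0],[0,0,0.3],1],[[0,0,0],[0,0,0.3],1],[[0,0,0],[0,0,0.3],1],[[0,0,0],[0,0,0.3],1],[[0,0,0],[0,0,0.3],1],[[0,0,0],[0,0,0.3],1],[[0,0,0],[0,0,0.3],1]])

```text
time_s: 24.7
tcp_pos: [0.4026, 0.2987, 0.0788]
ee_rot: [-0.043, -0.075, 0.996, -0.003]
contact_force: [0.6, -0.2, 2.5]
opening: 0.0181
finger_force: 30.0
```

```bash
python3 -c "
from h import *
look(); s=viewer.capture('side'); cv2.imwrite('pics/s9.png',s); look()
print(ringpx(s))"
```

```text
t 24.7 tcp [0.4026 0.2987 0.0788] F [ 0.62 -0.23  2.53] T [ 0.045 -0.583 -0.097] fk ring z 0.1755
t 24.75 tcp [0.4026 0.2988 0.0788] F [ 0.27 -1.16  1.86] T [-0.063 -0.547 -0.085] fk ring z 0.1755
(0.0, 3.0, 0.97)
```

Request:
play_rows(deltas=[[[0,0,0],[0,0,0.2],1],[[0,0,0],[0,0,0.2],1],[[0,0,0],[0,0,0.2],1],[[0,0,0],[0,0,0.2],1],[[0,0,0],[0,0,0.2],1],[[0,0,0],[0,0,0.2],1],[[0,0,0],[0,0,0.2],1],[[0,0,0],[0,0,0.2],1],[[0,0,0],[0,0,0.2],1],[[0,0,0],[0,0,0.2],1]])

```text
time_s: 26.0
tcp_pos: [0.4025, 0.2988, 0.077]
ee_rot: [-0.043, -0.075, 0.996, -0.003]
contact_force: [1.3, -1.7, 2.5]
opening: 0.0185
finger_force: 30.0
```

```bash
python3 -c "
from h import *
look(); s=viewer.capture('side'); cv2.imwrite('pics/s10.png',s); look()
print(ringpx(s))"
```

```text
t 26.0 tcp [0.4025 0.2988 0.077 ] F [ 1.28 -1.72  2.47] T [ 0.003 -0.724 -0.183] fk ring z 0.1737
t 26.05 tcp [0.4025 0.2988 0.0769] F [ 3.19 -0.72  2.62] T [-0.04  -0.712 -0.097] fk ring z 0.1736
(0.0, 3.5, 0.91)
```

Request:
play_rows(deltas=[[[0,0,0],[-0.5,0,-0.2],1],[[0,0,0],[-0.5,0,-0.4],1],[[0,0,0],[-0.5,0,-0.6],1],[[0,0,0],[0,0,-0.7],1],[[0,0,0],[0,0,-0.7],1],[[0,0,0],[0,0,-0.7],1],[[0,0,0],[0,0,-0.7],1],[[0,0,0],[0,0,-0.7],1],[[0,0,0],[0,0,-0.7],1],[[0,0,0],[0,0,-0.6],1]])

```text
time_s: 27.3
tcp_pos: [0.4044, 0.2991, 0.0828]
ee_rot: [-0.043, -0.075, 0.996, -0.003]
contact_force: [0.1, 0.2, -1.4]
opening: 0.0179
finger_force: 30.0
```

```bash
python3 -c "
from h import *
look(); s=viewer.capture('side'); cv2.imwrite('pics/s11.png',s); look()
print(ringpx(s))"
```

```text
t 27.3 tcp [0.4044 0.2991 0.0828] F [ 0.07  0.16 -1.45] T [ 0.019 -0.04  -0.029] fk ring z 0.1795
t 27.35 tcp [0.4044 0.2991 0.0828] F [-0.56 -0.79 -0.99] T [ 0.067 -0.093  0.014] fk ring z 0.1795
(-0.5, 3.0, 0.81)
```

The hook is unloaded and the ring has stayed down, so the sash is latched. Next I'll unhook straight up.

Request:
play_rows(deltas=[[[0,0,0],[0.1,0,-1],1],[[0,0,0],[0.2,0,-2],1],[[0,0,0],[0.2,0,-2],1],[[0,0,0],[0.2,0,-2],1],[[0,0,0],[0.2,0,-2],1],[[0,0,0],[0.2,0,-2],1],[[0,0,0],[0.2,0,-2],1],[[0,0,0],[0.2,0,-2],1],[[0,0,0],[0,0,0],1],[[0,0,0],[0,0,0],1]])

```text
time_s: 28.6
tcp_pos: [0.4041, 0.299, 0.0978]
ee_rot: [-0.044, -0.075, 0.996, -0.003]
contact_force: [-0.2, -0.3, -2.2]
opening: 0.0177
finger_force: 30.0
```

```bash
python3 -c "
from h import *
look(); s=viewer.capture('side'); cv2.imwrite('pics/s12.png',s)
print(ringpx(s), ringpx(s,'pics/s10.png'))"
```

```text
t 28.6 tcp [0.4041 0.299  0.0978] F [-0.18 -0.33 -2.17] T [ 0.079 -0.04   0.015] fk ring z 0.1945
(-0.25, 3.5, 0.61) (4.0, 3.0, 0.68)
```

Request:
play_rows(deltas=[[[0,0,0],[0.2,0,-2],1],[[0,0,0],[0.2,0,-2],1],[[0,0,0],[0.2,0,-2],1],[[0,0,0],[0.2,0,-2],1],[[0,0,0],[0.3,0,-4],1],[[0,0,0],[0.5,0,-6],1],[[0,0,0],[0.5,0,-6],1],[[0,0,0],[0.5,0,-6],1],[[0,0,0],[0.5,0,-6],1],[[0,0,0],[0.3,0,-4],1]])

```text
time_s: 29.9
tcp_pos: [0.4044, 0.2991, 0.1384]
ee_rot: [-0.043, -0.075, 0.996, -0.003]
contact_force: [0.7, -0.2, -2.0]
opening: 0.0178
finger_force: 30.0
```

```bash
python3 -c "
from h import *
look(); s=viewer.capture('side'); cv2.imwrite('pics/s13.png',s)
print(ringpx(s), ringpx(s,'pics/s2.png'))
a=cv2.imread('pics/s13.png')
cs=viewer.calibration('side')
g=cv2.cvtColor(s,cv2.COLOR_BGR2GRAY); 
# ring: clean template from pics/side0.png
r=cv2.cvtColor(cv2.imread('pics/side0.png'),cv2.COLOR_BGR2GRAY); T=cv2.resize(r[122:136,226:240],None,fx=4,fy=4,interpolation=3)
m=cv2.matchTemplate(cv2.resize(g[115:190,215:255],None,fx=4,fy=4,interpolation=3),T,cv2.TM_CCOEFF_NORMED);_,v,_,l=cv2.minMaxLoc(m)
u,w=l[0]/4+215-226+232.8,l[1]/4+115-122+129.0; print(u,w,v)
for z in (.165,.17,.175,.18): print(z,proj(cs,(.519,.3147,z)))
"
```

```text
t 29.9 tcp [0.4044 0.2991 0.1384] F [ 0.73 -0.22 -2.02] T [ 0.008 -0.069 -0.019] fk ring z 0.2351
(0.0, 3.25, 0.76) (-1.5, 32.0, 0.87)
233.8 157.0 0.7400954961776733
0.165 [233.26803203 158.61014964]
0.17 [233.20689115 157.31061988]
0.175 [233.14539621 156.00356465]
0.18 [233.08354412 154.68891839]
```

```bash
cat >> h.py <<'E'
def grip(g):
    s=get_state(); M=rot(s["ee_rot"]); cur=s["tcp_pos"]-.0187*M[:,2]
    tilt=np.degrees(np.arctan2(-(M[0,2]*-M[0,0]+M[1,2]*-M[1,0])/np.hypot(M[0,0],M[1,0]),-M[2,2]))
    print("grip",cur.round(4),"tilt",round(tilt,2),"yaw",round(np.degrees(np.arctan2(M[1,1],M[0,1]))-90,2),"tool shift",(M.T@(np.array(g)-cur)*1000).round(1),"t",round(s["time_s"],2),"F",s["contact_force"].round(1))
E
python3 -c "
from h import *
grip((.3438,.2894,.2485))"
```

```text
grip [0.4061 0.2995 0.1574] tilt 4.96 yaw 8.65 tool shift [ 70.8  -0.6 -85.3] t 29.95 F [-0.1  0.5 -1.8]
```

Request:
play_rows(deltas=[[[0,0,0],[10,0,1],1],[[0,0,0],[20,0,1.6],1],[[0,0,0],[16,0,-14],1],[[0,0,0],[10,0,-22],1],[[0,0,0],[8,0,-22],1],[[0,0,0],[5,-0.6,-20],1],[[0,0,0],[1.8,0,-10],1],[[0,0,0],[0,0,0],1],[[0,0,0],[0,0,0],1],[[0,0,0],[0,0,0],1]])

```text
time_s: 31.2
tcp_pos: [0.3417, 0.2886, 0.2284]
ee_rot: [-0.044, -0.075, 0.996, -0.004]
contact_force: [-1.2, 0.2, -1.8]
opening: 0.0182
finger_force: 30.0
```

```bash
python3 -c "
from h import *
grip((.3438,.2894,.2485))
s=viewer.capture('side'); cv2.imwrite('pics/s14.png',s); t=viewer.capture('top'); cv2.imwrite('pics/t14.png',t)
g=lambda i:cv2.resize(cv2.cvtColor(i,cv2.COLOR_BGR2GRAY),None,fx=4,fy=4,interpolation=3)
def mt(a,b,x,y,w,h,p=8):
    A,B=g(a),g(b); T=A[4*y:4*(y+h),4*x:4*(x+w)]; r=cv2.matchTemplate(B[4*(y-p):4*(y+h+p),4*(x-p):4*(x+w+p)],T,cv2.TM_CCOEFF_NORMED);_,v,_,l=cv2.minMaxLoc(r);return l[0]/4-p,l[1]/4-p,v
a=cv2.imread('pics/s1.png'); print('crook side',mt(a,s,203,114,11,12)); print('crook top',mt(cv2.imread('pics/t1.png'),t,190,208,7,10))
cs=viewer.calibration('side');ct=viewer.calibration('top')
y=np.radians(8.7);u=np.array([np.cos(y),np.sin(y),0]);o=np.array((.3438,.2894,.2485))
for d in (0,-4,-2,2,4):
    e=np.radians(d); p=o+u*(.105*np.cos(e)-.08*np.sin(e))+np.array([0,0,.08*np.cos(e)+.105*np.sin(e)]); 
    if d==0: p0=p
    print(d,proj(cs,p)-proj(cs,p0),proj(ct,p)-proj(ct,p0))
"
```

```text
grip [0.3433 0.2889 0.247 ] tilt 5.07 yaw 8.64 tool shift [-0.4  0.4 -1.5] t 31.2 F [-1.2  0.2 -1.8]
crook side (2.0, 1.0, 0.8394598364830017)
crook top (0.0, -1.0, 0.8157297968864441)
0 [0. 0.] [0. 0.]
-4 [1.88115723 1.91469941] [ 0.14025624 -1.67345763]
-2 [0.96311707 0.93993492] [ 0.06563869 -0.86131271]
2 [-1.00749104 -0.90355792] [-0.05649683  0.90966198]
4 [-2.05857755 -1.76920694] [-0.10370126  1.86676355]
```

Request:
play_rows(deltas=[[[0,-1.3,0],[0,0,0],1],[[0,-1,-1],[0,0,0],1],[[0,0,-1],[0,0,0],1],[[0,0,0],[0,0,0],1],[[0,0,0],[0,0,0],1],[[0,0,0],[0,-10,0],1],[[0,0,0],[0,-20,0],1],[[0,0,0],[0,-30,0],1],[[0,0,0],[0,-40,0],1],[[0,0,0],[0,-40,0],1]])

```text
time_s: 32.55
tcp_pos: [0.3679, 0.1487, 0.2289]
ee_rot: [-0.024, -0.092, 0.995, -0.001]
contact_force: [1.1, 0.5, -0.8]
opening: 0.0179
finger_force: 30.0
```

```bash
python3 -c "
from h import *
grip((.4692,-.0642,.250))"
```

```text
grip [0.3687 0.1488 0.2476] tilt 2.7 yaw 10.58 tool shift [ -59.4 -227.8   -5.6] t 32.55 F [ 1.1  0.5 -0.8]
```

Request:
play_rows(deltas=[[[0,0,0],[-8,-40,-1],1],[[0,0,0],[-10,-40,-1],1],[[0,0,0],[-10,-40,-1],1],[[0,0,0],[-10,-38,-1],1],[[0,0,0],[-10,-34,-1],1],[[0,0,0],[-8,-24,0],1],[[0,0,0],[-3,-10,0],1],[[0,0,0],[0,0,0],1],[[0,0,0],[0,0,0],1],[[0,0,0],[0,0,0],1]])

```text
time_s: 33.8
tcp_pos: [0.4674, -0.0589, 0.2307]
ee_rot: [-0.024, -0.094, 0.995, -0.001]
contact_force: [-0.7, -0.6, -1.4]
opening: 0.0181
finger_force: 30.0
```

```bash
python3 -c "
from h import *
grip((.4692,-.0642,.0595))
c=viewer.calibration('wrist');w=viewer.capture('wrist');cv2.imwrite('pics/w2.png',w)
t=viewer.capture('top');s=viewer.capture('side');cv2.imwrite('pics/t15.png',t);cv2.imwrite('pics/s15.png',s)"
```

```text
grip [ 0.4683 -0.0588  0.2494] tilt 2.71 yaw 10.73 tool shift [ -8.9  -5.9 189.7] t 33.8 F [-0.7 -0.6 -1.4]
```

Request:
play_rows(deltas=[[[0,0,0],[0,-5.8,0],1],[[0,0,0],[-0.5,0,10],1],[[0,0,0],[-0.9,0,20],1],[[0,0,0],[-1.2,0,25],1],[[0,0,0],[-1.2,0,25],1],[[0,0,0],[-1.2,0,25],1],[[0,0,0],[-0.9,0,20],1],[[0,0,0],[-0.3,0,5],1],[[0,0,0],[0,0,0],1],[[0,0,0],[0,0,0],1]])

```text
time_s: 35.2
tcp_pos: [0.4694, -0.0653, 0.1012]
ee_rot: [-0.023, -0.093, 0.995, -0.001]
contact_force: [-0.4, -0.2, -1.7]
opening: 0.0178
finger_force: 30.0
```

```bash
python3 -c "
from h import *
grip((.4692,-.0642,.0595))
s=viewer.capture('side');cv2.imwrite('pics/s16.png',s)"
```

```text
grip [ 0.4703 -0.0652  0.1199] tilt 2.62 yaw 10.64 tool shift [-1.9  1.1 60.4] t 35.2 F [-0.4 -0.2 -1.7]
```

Request:
play_rows(deltas=[[[0,0,0],[0.9,1.1,0],1],[[0,0,0],[-0.4,0,8],1],[[0,0,0],[-0.5,0,10],1],[[0,0,0],[-0.5,0,10],1],[[0,0,0],[-0.4,0,8],1],[[0,0,0],[-0.2,0,5],1],[[0,0,0],[-0.2,0,4],1],[[0,0,0],[-0.2,0,4],1],[[0,0,0],[-0.2,0,4],1],[[0,0,0],[0,0,0],1]])

```text
time_s: 36.5
tcp_pos: [0.4677, -0.0642, 0.0474]
ee_rot: [-0.024, -0.093, 0.995, -0.001]
contact_force: [-0.4, 1.0, -0.7]
opening: 0.018
finger_force: 30.0
```

```bash
python3 -c "
from h import *
grip((.4692,-.0642,.0595));look()"
```

```text
grip [ 0.4686 -0.0641  0.066 ] tilt 2.72 yaw 10.64 tool shift [-0.9 -0.2  6.5] t 36.5 F [-0.4  1.  -0.7]
t 36.5 tcp [ 0.4677 -0.0642  0.0474] F [-0.36  1.04 -0.68] T [-0.019 -0.04   0.02 ] fk ring z 0.1441
```

Request:
play_rows(deltas=[[[0,0,0],[-0.2,0,1],1],[[0,0,0],[-0.2,0,1],1],[[0,0,0],[-0.2,0,1],1],[[0,0,0],[-0.1,0,1],1],[[0,0,0],[-0.1,0,1],1],[[0,0,0],[0,0,0.5],1],[[0,0,0],[0,0,0],1],[[0,0,0],[0,0,0],1],[[0,0,0],[0,0,0],1],[[0,0,0],[0,0,0],1]])

```text
time_s: 37.75
tcp_pos: [0.4684, -0.0641, 0.042]
ee_rot: [-0.024, -0.093, 0.995, -0.001]
contact_force: [-0.2, -0.5, -2.2]
opening: 0.0179
finger_force: 30.0
```

```bash
python3 -c "
from h import *
grip((.4692,-.0642,.0595));look()"
```

```text
grip [ 0.4693 -0.064   0.0607] tilt 2.7 yaw 10.65 tool shift [ 0.  -0.2  1.2] t 37.75 F [-0.2 -0.5 -2.2]
t 37.75 tcp [ 0.4684 -0.0641  0.042 ] F [-0.2  -0.48 -2.17] T [ 0.031 -0.055 -0.004] fk ring z 0.1387
```

Request:
play_rows(deltas=[[[0,0,0],[0,0,0.5],1],[[0,0,0],[0,0,0.5],1],[[0,0,0],[0,0,0.5],1],[[0,0,0],[0,0,0.3],1],[[0,0,0],[0,0,0],1],[[0,0,0],[0,0,0],1],[[0,0,0],[0,0,0],1],[[0,0,0],[0,0,0],1],[[0,0,0],[0,0,0],1],[[0,0,0],[0,0,0],1]])

```text
time_s: 39.0
tcp_pos: [0.4684, -0.0641, 0.0405]
ee_rot: [-0.023, -0.093, 0.995, -0.001]
contact_force: [-1.2, 1.1, 4.7]
opening: 0.0181
finger_force: 30.0
```

```bash
python3 -c "
from h import *
grip((.4692,-.0642,.0595));look()"
```

```text
grip [ 0.4693 -0.064   0.0592] tilt 2.68 yaw 10.64 tool shift [ 0.1 -0.2 -0.3] t 39.0 F [-1.2  1.1  4.7]
t 39.0 tcp [ 0.4684 -0.0641  0.0405] F [-1.19  1.08  4.74] T [ 0.077  0.417 -0.013] fk ring z 0.1372
```

Request:
play_rows(deltas=[[[0,0.4,0],[0,0,-0.2],1],[[0,0.4,0],[0,0,-0.2],1],[[0,0,0],[0,0,0],1],[[0,0,0],[0,0,0],1],[[0,0,0],[0,0,0],1],[[0,0,0],[0,0,0],1],[[0,0,0],[0,0,0],1],[[0,0,0],[0,0,0],1],[[0,0,0],[0,0,0],1],[[0,0,0],[0,0,0],1]])

```text
time_s: 40.25
tcp_pos: [0.4679, -0.0643, 0.0407]
ee_rot: [-0.031, -0.093, 0.995, -0.002]
contact_force: [-3.3, -0.4, 4.8]
opening: 0.0179
finger_force: 30.0
```

```bash
python3 -c "
from h import *
grip((.4692,-.0642,.0595));look()"
```

```text
grip [ 0.469  -0.0641  0.0593] tilt 3.55 yaw 10.62 tool shift [-0.2 -0.1 -0.2] t 40.25 F [-3.3 -0.4  4.8]
t 40.25 tcp [ 0.4679 -0.0643  0.0407] F [-3.27 -0.37  4.77] T [0.022 0.175 0.069] fk ring z 0.1374
```

Request:
play_rows(deltas=[[[0,0,0],[0,0,0],0.78],[[0,0,0],[0,0,0],0.75],[[0,0,0],[0,0,0],0.7],[[0,0,0],[0,0,0],0.6],[[0,0,0],[0,0,0],0.4],[[0,0,0],[0,0,0],0.2],[[0,0,0],[0,0,0],0],[[0,0,0],[0,0,0],0],[[0,0,0],[0,0,0],0],[[0,0,0],[0,0,0],0]])

```text
time_s: 41.5
tcp_pos: [0.4683, -0.0642, 0.0406]
ee_rot: [-0.03, -0.093, 0.995, -0.002]
contact_force: [-0.6, 0.5, -1.7]
opening: 0.0873
finger_force: 0.0
```

Request:
play_rows(deltas=[[[0,0,0],[0,0,-5],0],[[0,0,0],[0,0,-10],0],[[0,0,0],[0,0,-20],0],[[0,0,0],[0,0,-35],0],[[0,0,0],[0,0,-40],0],[[0,0,0],[0,0,-40],0],[[0,0,0],[0,0,-40],0],[[0,0,0],[0,0,-30],0],[[0,-1.8,0],[0,0,0],0],[[0,-1.8,0],[0,0,0],0]])

```text
time_s: 42.75
tcp_pos: [0.4809, -0.0621, 0.2598]
ee_rot: [0.001, -0.093, 0.996, 0.001]
contact_force: [-0.4, 0.6, 0.0]
opening: 0.0879
finger_force: 0.0
```

```bash
python3 -c "
from h import *
tgt((.4502,-.0672,.2693),10.65);look()"
```

```text
turn [ 0.12  0.17 -0.01] shift_mm [31.1  0.6 -9.5]
t 42.75 tcp [ 0.4809 -0.0621  0.2598] yaw 10.64 q [-0.47  0.12  0.52  1.98 -0.07  1.06  1.84] F [-0.4  0.6  0. ] open 0.0879
t 42.75 tcp [ 0.4809 -0.0621  0.2598] F [-0.37  0.57  0.04] T [ 0.037 -0.012  0.029] fk ring z 0.3565
```

Released. I'll go back to the first viewing pose and compare with the first wrist picture numerically.

Request:
play_rows(deltas=[[[0,0,0],[10,0.6,-4],0],[[0,0,0],[15,0,-5.5],0],[[0,0,0],[6,0,0],0],[[0,0,0],[0,0,0],0],[[0,0,0],[0,0,0],0],[[0,0,0],[0,0,0],0],[[0,0,0],[0,0,0],0],[[0,0,0],[0,0,0],0],[[0,0,0],[0,0,0],0],[[0,0,0],[0,0,0],0]])

```text
time_s: 44.0
tcp_pos: [0.451, -0.0672, 0.2696]
ee_rot: [0.001, -0.093, 0.996, 0.001]
contact_force: [-0.6, 0.5, -0.1]
opening: 0.0881
finger_force: 0.0
```

```bash
python3 -c "
from h import *
look()
w=viewer.capture('wrist');t=viewer.capture('top');s=viewer.capture('side');cv2.imwrite('pics/w3.png',w);cv2.imwrite('pics/s17.png',s)
g=lambda i:cv2.resize(cv2.cvtColor(i,cv2.COLOR_BGR2GRAY),None,fx=4,fy=4,interpolation=3)
def mt(a,b,x,y,w,h,p=8):
    A,B=g(a),g(b); T=A[4*y:4*(y+h),4*x:4*(x+w)]; r=cv2.matchTemplate(B[4*(y-p):4*(y+h+p),4*(x-p):4*(x+w+p)],T,cv2.TM_CCOEFF_NORMED);_,v,_,l=cv2.minMaxLoc(r);return l[0]/4-p,l[1]/4-p,round(v,3)
w1=cv2.imread('pics/w1.png')
print('bush',mt(w1,w,362,124,38,38),'rest far',mt(w1,w,234,212,14,16),'handle lo',mt(w1,w,244,128,22,20),'handle hi',mt(w1,w,244,198,22,22),'rod',mt(w1,w,246,235,16,35))
s0=cv2.imread('pics/side0.png');print('side rest',mt(s0,s,242,280,20,20),'crook',mt(s0,s,293,228,18,16),'handle',mt(s0,s,255,255,30,28),'jar',mt(s0,s,192,162,17,22))
print('ring',ringpx(s))
"
```

```text
t 44.0 tcp [ 0.451  -0.0672  0.2696] F [-0.55  0.53 -0.1 ] T [ 0.051 -0.011 -0.001] fk ring z 0.3663
bush (0.0, -1.0, 0.996) rest far (0.0, -1.0, 0.964) handle lo (1.0, -1.0, 0.964) handle hi (1.0, -1.0, 0.975) rod (1.0, 0.0, 0.99)
side rest (0.0, 0.0, 0.854) crook (0.0, -1.0, 0.919) handle (0.0, -1.0, 0.88) jar (0.0, 0.0, 0.996)
ring (8.5, -5.0, 0.64)
```

```bash
python3 -c "
from h import *
f=lambda p:cv2.cvtColor(cv2.imread(p),cv2.COLOR_BGR2GRAY).astype(np.float32)
def ecc(a,b,x,y,w,h):
    W=np.eye(2,3,dtype=np.float32); c,W=cv2.findTransformECC(a[y:y+h,x:x+w],b[y:y+h,x:x+w],W,cv2.MOTION_TRANSLATION,(3,200,1e-6)); return W[:,2].round(2),round(c,3)
w1,w3,s0,s=f('pics/w1.png'),f('pics/w3.png'),f('pics/side0.png'),f('pics/s17.png')
for n,a,b,r in (('w bush',w1,w3,(355,118,50,50)),('w handle',w1,w3,(240,126,30,86)),('w rod',w1,w3,(244,230,24,42)),('w rest far',w1,w3,(230,205,16,24)),('s crook',s0,s,(288,224,26,22)),('s handle',s0,s,(252,250,34,34)),('s rest',s0,s,(240,285,40,25)),('s forkfoot',s0,s,(285,262,26,18))):
    try: print(n,ecc(a,b,*r))
    except Exception as e: print(n,'fail')
s13=f('pics/s13.png'); print('ring s13->now',ecc(s13,s,226,148,16,18))
"
```

```text
w bush (array([-0.27, -0.95], dtype=float32), 0.99)
w handle (array([ 1.25, -0.86], dtype=float32), 0.977)
w rod (array([ 0.71, -0.41], dtype=float32), 0.896)
w rest far (array([ 0.04, -0.82], dtype=float32), 0.99)
s crook fail
s handle (array([ 2.24, -3.43], dtype=float32), 0.792)
s rest (array([-0.63,  0.61], dtype=float32), 0.607)
s forkfoot (array([-0.22, -0.12], dtype=float32), 0.879)
ring s13->now (array([-1.77,  0.42], dtype=float32), 0.528)
```

Request:
play_rows(deltas=[[[0,0,0],[5,30,-3],0],[[0,0,0],[5,45,-3],0],[[0,0,0],[5,48,-3],0],[[0,0,0],[5,48,-3],0],[[0,0,0],[5,48,0],0],[[0,0,0],[2,48,0],0],[[0,0,0],[0,48,0],0],[[0,0,0],[0,40,0],0],[[0,0,0],[0,20,0],0],[[0,0,0],[0,0,0],0]])

```text
time_s: 45.4
tcp_pos: [0.355, 0.2967, 0.2821]
ee_rot: [0.001, -0.094, 0.996, 0.001]
contact_force: [-0.5, -0.7, -0.0]
opening: 0.0879
finger_force: 0.0
```

```bash
python3 -c "
from h import *
look()
s=viewer.capture('side');cv2.imwrite('pics/s18.png',s);t=viewer.capture('top');cv2.imwrite('pics/t18.png',t)
f=lambda p:cv2.cvtColor(cv2.imread(p),cv2.COLOR_BGR2GRAY).astype(np.float32)
def ecc(a,b,x,y,w,h):
    W=np.eye(2,3,dtype=np.float32); c,W=cv2.findTransformECC(a[y:y+h,x:x+w],b[y:y+h,x:x+w],W,cv2.MOTION_TRANSLATION,(3,200,1e-6)); return W[:,2].round(2),round(c,3)
s0,s1,t0,t1=f('pics/side0.png'),f('pics/s18.png'),f('pics/top0.png'),f('pics/t18.png')
for n,a,b,r in (('s crook',s0,s1,(288,224,26,22)),('s handle',s0,s1,(252,250,34,34)),('s rest',s0,s1,(240,285,40,25)),('s forkfoot',s0,s1,(285,262,26,18)),('s jar',s0,s1,(190,160,20,26)),('t handle',t0,t1,(302,196,16,32)),('t crook',t0,t1,(300,174,14,22))):
    try: print(n,ecc(a,b,*r))
    except Exception as e: print(n,'fail')
g=cv2.cvtColor(s,cv2.COLOR_BGR2GRAY); r=s0.astype(np.uint8); T=cv2.resize(r[122:136,226:240],None,fx=4,fy=4,interpolation=3)
m=cv2.matchTemplate(cv2.resize(g[115:190,215:255],None,fx=4,fy=4,interpolation=3),T,cv2.TM_CCOEFF_NORMED);_,v,_,l=cv2.minMaxLoc(m)
print('ring',l[0]/4+215-226+232.8,l[1]/4+115-122+129.0,v)
"
```

```text
t 45.4 tcp [0.355  0.2967 0.2821] F [-0.54 -0.69 -0.03] T [0.016 0.022 0.014] fk ring z 0.3788
s crook fail
s handle (array([-0.52, -0.4 ], dtype=float32), 0.944)
s rest (array([-0.06, -0.  ], dtype=float32), 0.992)
s forkfoot (array([-0.19, -0.15], dtype=float32), 0.895)
s jar (array([0.01, 0.  ], dtype=float32), 0.999)
t handle (array([-0.54,  0.09], dtype=float32), 0.978)
t crook fail
ring 233.8 157.0 0.7458332180976868
```

```bash
python3 -c "
from h import *
print(robot.close_job())"
```

```text
the job is handed in; nothing more can be done
None
```

The sash is latched shut with its ring at about z = 0.172 m, and the sash hook is back in its rest within about 2 mm of where it started. The job was handed in at about 45.5 s; no verdict was shown.

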